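# Load the parts cases into the bench flow lane

### The arm

A 6-joint arm with a two-finger parallel gripper is mounted at the origin on the work surface. World frame = base frame: x ahead of the robot, y to its left, z up, the work surface at z = 0. Lengths are in m, angles in rad, forces in N, time in s.
With the tool pointing down it reaches from about 0.375 to 0.9 m from the base axis. Payload 3.1 kg.
Tool frame: the origin (TCP) lies at the very end of the fingers, on their centre line; the grasp point (between the pads) lies 19 mm behind it; z points along the fingers, y is the direction in which the jaws open and shut (so a half turn about z gives the same grasp; the last joint's range is limited). The gripper opens to 85 mm and grips with 20 to 120 N. Pads are 22 mm wide; open, the fingers measure 114 mm over their backs; the gripper's body (76 mm by 85 mm) begins 54 mm behind the grasp point. The pads swing forward as they close: fully open they stand 13 mm farther back than shut.
Start: joints at [-1.476, 0.527, 1.433, -0, 1.181, -0.178], TCP at [0.169, -0.602, 0.231] pointing down, gripper open.
Joint ranges: [-3.08, 3.08], [-0.75, 2.2], [0.22, 2.44], [-1.43, 4.57], [0, 2.65], [-2.85, 2.85]. Speed limits (rad/s): [2.79, 2.79, 3.14, 3.14, 3.14, 3.14].

### API

Orientations are given as [roll, pitch, yaw] about the fixed x, y, z axes, in that order (R = Rz(yaw) Ry(pitch) Rx(roll)).
In Python, from workcell import robot gives the robot as it stands.
- The arm moves only by the shell command python3 -m handwheel 'ROWS' [OPENING] [FORCE]. ROWS is JSON, a list of rows, each an object of numbers: "dx", "dy", "dz": the shift along the tool's x, y, z in m; "yaw": the turn about the tool's z in rad. In form: [{"dx": .., "dy": .., "dz": .., "yaw": ..}, ...]. A call has 1 to 20 rows; each row shifts and turns the pose as measured when the row begins, along the tool's axes as they then stand; what a row does not reach is not made up. A row lasts 1/12 s, in which the tool goes at most 41.7 mm and 7.16 degrees, less where a joint would pass 70% of its speed; a pose out of reach is approached as far as the arm can. A call is refused whole if a number of a shift passes 0.0417 or a number of a turn 0.125, either way. A call with a gripper value outside its range is refused whole. OPENING is the opening, from 0 (shut) to 1 (fully open), set as the call begins (- or left out, the last holds). The fingers move at their own pace and stop on an object; FORCE is the grip in N (left out, the last holds). Time passes only in rows, so rows that do not move let the fingers close. It gives the time, the measured TCP pose, the force and the opening at its end, in the units of the state.
- robot.get_state(): the state, without advancing time (a new reading comes with each control period).
- robot.get_image(name): name is "scene" or "top"; returns (picture, depth): 400x640x3 uint8, red, green, blue; 400x640 float32, m along the optical axis (not along the pixel's ray), 0 where there is no reading.
- robot.calibration(name): a dict with "mtx" (3x3 intrinsics, pixels), "R" (3x3) and "t" (3): a world point X has camera coordinates R X + t. Camera axes: x right, y down, z forward; pixel columns grow to the right and rows downward; lengths in m; the calibration is good to about 2 mm. A picture is of the moment at which its call begins. calibration takes no time and is no camera call.
- robot.job_done(): hands the job in, once; it reports no verdict.
The state is a dict: "time_s": time; "joint_positions": joint angles; "dq": joint speeds; "joint_efforts": joint torques, N m; "ee_pos": TCP position; "tcp_rot": TCP orientation; "wrist_force": force on the tool from outside, world axes, zero at the start; "torque": the same for the moment, N m; "finger_gap": finger opening in m.
Only numpy, scipy, OpenCV 4.12 (cv2) and the standard library are available. Lean on these libraries where they do the work, as an engineer would, in place of code of your own. Each camera call takes 0.05 s, during which the arm holds its last target.

### The job

Load the two matching parts cases into the wide lane of the sloped rack, lengthwise and upright, one after the other: set each one down gently at the high end of the lane and let go, so that it slides down by itself, the first to the stop and the second up against the first. Leave the smaller case where it is.

Things in the scene. Friction and masses are not known exactly. Their poses are not given: they have to be found in the camera images.
- case_a: Parts case: closed rectangular box of dark conductive plastic with a grey lid seam and a pale label on top, 70 mm long (its x) x 40 mm wide (its y) x 50 mm high (its z), about 0.12 kg. Standing upright on the table at the start. Origin: centre of its underside; z up. Identical to case_b; either may go first.
- case_b: Parts case: closed rectangular box of dark conductive plastic with a grey lid seam and a pale label on top, 70 mm long (its x) x 40 mm wide (its y) x 50 mm high (its z), about 0.12 kg. Standing upright on the table at the start. Origin: centre of its underside; z up. Identical to case_a; either may go first.
- wide_lane: Wider of two slick sloped metal lanes side by side (other: 34 mm inside). Fixed. Origin: loading place, on the middle of its floor near the high end: set a case's middle here. x runs DOWNHILL along the floor (25 deg slope), y across, z square to floor. Floor z=0, from high end x=-70 mm to stop x=280 (25 mm high). Guides 10 mm high, 58 mm apart inside; uphill of x=70 they flare to 90 at the high end.
- small_case: Bystander to be left alone: a case of the same make but smaller, 46 x 26 x 30 mm high, loose on the table. Origin: centre of its underside.
Things that resemble listed ones, but are neither listed nor needed, are in the scene too. What is shaped like the case_b but purple or red is not meant.

How it is judged:
By the outcome, as a careful person would: the job done as asked, in the order asked, and still so for the second after the job is handed in, with the robot touching nothing.
It also fails if it takes over 64 s, if anything falls off the work surface, if the arm or the gripper's body presses on something with over 40 N, if the wrist force passes 120 N, or if a joint passes its speed limit or range.

## Working session

There is one attempt and no reset: what is moved stays moved. The work goes in short steps, Python scripts to look and compute and a shell command to move; the robot and the scene stay as the last step left them, time stands still between calls to the robot, and variables do not carry over. Pictures are saved under pics/ and viewed, and the job is handed in when it is done.

```bash
mkdir -p pics; python3 - <<'E'
from workcell import robot
import cv2,numpy as np
for n in ("scene","top"):
    p,d=robot.get_image(n); np.savez(f"{n}0.npz",p=p,d=d)
    cv2.imwrite(f"pics/{n}0.png",p[:,:,::-1])
    c=robot.calibration(n);print(n,np.round(c["mtx"],1).tolist(),np.round(c["R"],4).tolist(),np.round(c["t"],4).tolist(), (d>0).mean())
print(robot.get_state())
E
```

```text
scene [[409.5, 0.0, 319.9], [0.0, 409.5, 199.1], [0.0, 0.0, 1.0]] [[0.1386, 0.9904, 0.0019], [0.5365, -0.0734, -0.8407], [-0.8324, 0.1175, -0.5415]] [-0.0406, -0.1391, 1.56] 0.99471875
top [[483.9, 0.0, 324.4], [0.0, 483.9, 203.0], [0.0, 0.0, 1.0]] [[0.0259, -0.9996, 0.0117], [-0.9955, -0.0269, -0.0912], [0.0915, -0.0093, -0.9958]] [-0.0635, 0.4615, 1.4138] 0.99600390625
{'time_s': 0.1, 'joint_positions': array([-1.47554298e+00,  5.28410752e-01,  1.43377392e+00, -2.08952030e-05,
        1.18141226e+00, -1.78490227e-01]), 'dq': array([-0.00027244, -0.00264914, -0.00245032,  0.00024287, -0.00014621,
        0.00070663]), 'joint_efforts': array([-2.38980147e-04, -4.43305635e+01, -1.78585768e+01, -2.46618702e-04,
        3.88332177e-03, -1.44287287e-05]), 'ee_pos': array([ 0.16892688, -0.60106429,  0.23040849]), 'tcp_rot': array([-3.13961679e+00, -3.36838785e-04,  2.73751191e-01]), 'wrist_force': array([-0.30523017, -0.09933236,  0.26494521]), 'torque': array([ 0.03606837,  0.01676849, -0.04769795]), 'finger_gap': 0.08548479014408722}
```

View pics/scene0.png

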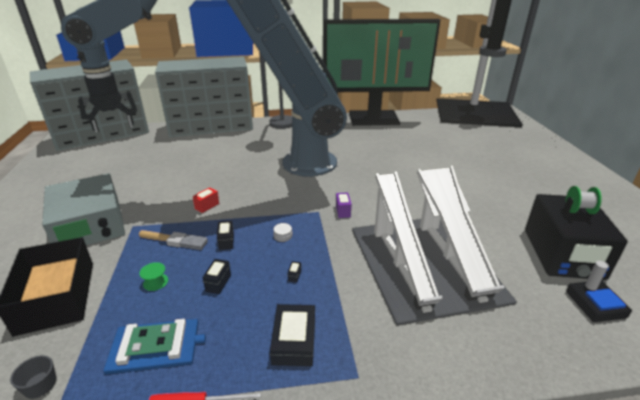

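View pics/top0.png

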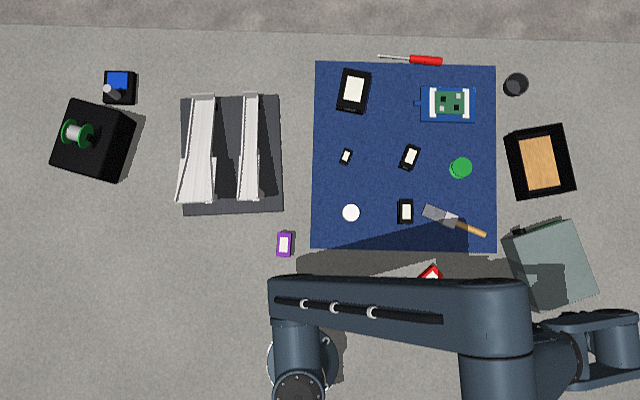

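The dark, pale-labelled candidates in the top view are (410,157), (405,211), (346,157) and (353,92). The first two look like the matching pair, (346,157) the small case, and (353,92) is too large. Next I measure them.

```bash
cat > h.py <<'E'
import numpy as np,cv2
from workcell import robot
def cloud(n,d):
    c=robot.calibration(n);K=c["mtx"];R=np.array(c["R"]);t=np.array(c["t"])
    v,u=np.mgrid[0:400,0:640]
    P=np.stack([(u-K[0][2])/K[0][0]*d,(v-K[1][2])/K[1][1]*d,d],-1)
    return (P-t)@R
def plane(n,uv,z):
    c=robot.calibration(n);K=np.array(c["mtx"]);R=np.array(c["R"]);t=np.array(c["t"])
    uv=np.atleast_2d(uv).astype(float)
    r=np.c_[uv,np.ones(len(uv))]@np.linalg.inv(K).T@R
    o=-R.T@t
    return o+r*((z-o[2])/r[:,2])[:,None]
E
python3 - <<'E'
from h import *
z=np.load("top0.npz");p,d=z["p"],z["d"];C=cloud("top",d)
big=cv2.resize(p[50:260,300:500],None,fx=3.8,fy=2.85*3.8/2.85,interpolation=cv2.INTER_CUBIC)
big=cv2.resize(p[60:230,320:460],None,fx=4,fy=4*0.85 if 0 else 3.5,interpolation=cv2.INTER_CUBIC)
cv2.imwrite("pics/crop.png",big[:,:,::-1])
cv2.imwrite("pics/rack.png",cv2.resize(p[80:225,140:300],None,fx=4,fy=4,interpolation=cv2.INTER_CUBIC)[:,:,::-1])
print("table z",np.median(C[300:380,60:200,2]), "mat",np.median(C[170:180,480:490,2]))
for (u,v) in [(410,157),(405,211),(346,157),(353,92),(285,244)]:
    w=40
    sl=np.s_[max(v-w,0):v+w,u-w:u+w]
    h=np.median(C[v-1:v+2,u-1:u+2,2])
    m=((np.abs(C[...,2]-h)<0.006)).astype(np.uint8); 
    n,l=cv2.connectedComponents(m); m=l==l[v,u]
    pts=C[m]
    vs,us=np.nonzero(m)
    W=plane("top",np.c_[us,vs],h)[:,:2]
    (c,s,a)=cv2.minAreaRect((W*1000).astype(np.float32))
    print((u,v),"h",round(float(h),4),m.sum(),"rect",np.round(c,1),np.round(s,1),round(a,1),p[v,u])
# wide lane
for name,(u) in dict(a=0).items():
    for v in range(90,215,6):
        row=C[v,165:300]; print(v,' '.join(f"{int(1000*x)}" for x in row[::3,2]))
E
```

```text
table z -0.0005044810306132905 mat 0.00013559793139056179
(410, 157) h 0.0496 311 rect [ 607.4 -299.1] [39.8 70.8] 69.1 [236 235 222]
(405, 211) h 0.0504 310 rect [ 443.6 -287.2] [70.2 38. ] 0.7 [240 239 227]
(346, 157) h 0.0294 127 rect [ 606.4 -109.8] [26.  47.1] 69.7 [245 243 232]
(353, 92) h 0.0483 1062 rect [ 804.7 -128.2] [ 84.4 122.3] 80.3 [237 235 224]
(285, 244) h 0.0494 332 rect [339.1  64.3] [40.1 70.4] 87.9 [239 239 229]
90 -3 2 -1 0 -4 0 -3 0 -3 -1 -3 -3 0 -4 0 -1 0 0 -1 -3 -3 -4 -5 -3 -2 -4 -5 -6 60 62 63 1 -4 -1 -2 -5 0 0 -4 -6 1 -1 1 -4 -5
96 0 0 4 1 -1 -1 -7 1 5 54 54 55 54 53 54 47 47 7 9 11 12 8 14 15 12 12 52 49 48 47 47 46 8 11 14 10 8 8 0 -1 -1 0 -4 2 0
102 0 -4 1 -2 -1 7 13 7 8 54 43 47 43 49 42 46 56 29 8 8 12 11 5 13 13 5 62 44 50 45 54 50 6 7 10 11 11 10 -1 3 -7 0 -4 -1 1
108 -3 0 6 -1 0 -9 13 13 7 63 52 52 60 52 51 53 70 28 15 14 20 11 14 5 10 12 65 55 61 64 63 60 15 11 12 8 10 13 6 0 4 -6 -3 -4 0
114 0 -1 1 -1 -1 -4 10 7 0 64 65 58 62 69 65 64 78 7 8 9 8 7 12 7 12 16 75 65 71 68 71 67 7 9 11 8 11 12 7 1450 0 0 -5 -3 -1
120 3 -3 -2 0 0 -1 14 9 88 71 73 71 7
[... 1492 characters left out ...]
-2
186 -2 0 6 1 179 167 169 172 165 170 173 170 171 170 173 178 165 10 7 14 9 12 11 6 182 172 173 169 174 174 174 173 8 11 11 12 13 4 14 10 -2 0 -5 -3 -4
192 -4 2 0 0 186 177 176 176 176 174 176 177 181 177 179 188 176 16 13 10 10 10 10 14 189 181 179 181 179 183 178 185 81 9 12 13 11 14 12 3 -10 0 2 -2 -3
198 0 -1 -3 197 182 188 185 180 184 188 189 189 186 186 186 184 185 27 8 17 9 6 15 9 192 186 190 186 188 191 188 188 14 12 15 5 10 14 9 10 0 0 -1 -1 -1
204 -5 4 -3 0 -5 0 9 8 6 7 13 9 10 6 9 12 11 13 11 10 13 11 9 8 11 11 14 18 9 7 11 12 16 14 12 20 7 8 14 13 -5 2 -2 1 -1
210 0 -2 -1 3 3 -2 7 15 12 10 7 13 12 9 9 12 9 13 9 12 6 12 7 11 8 12 15 9 12 11 9 8 4 9 12 7 9 12 11 15 -2 -3 -4 -1 -4
```

View pics/crop.png

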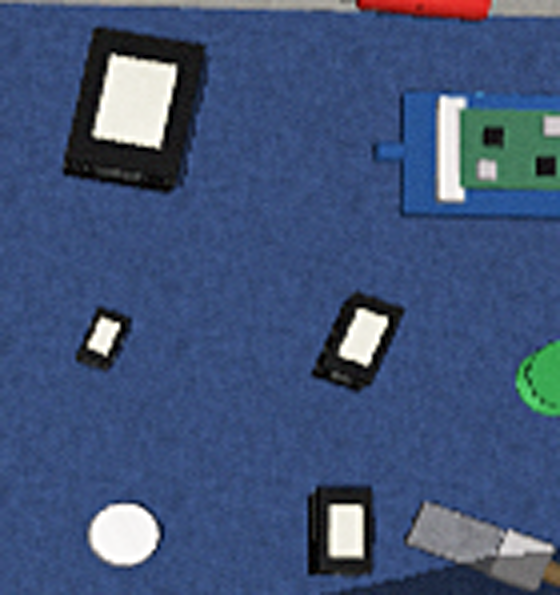

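View pics/rack.png

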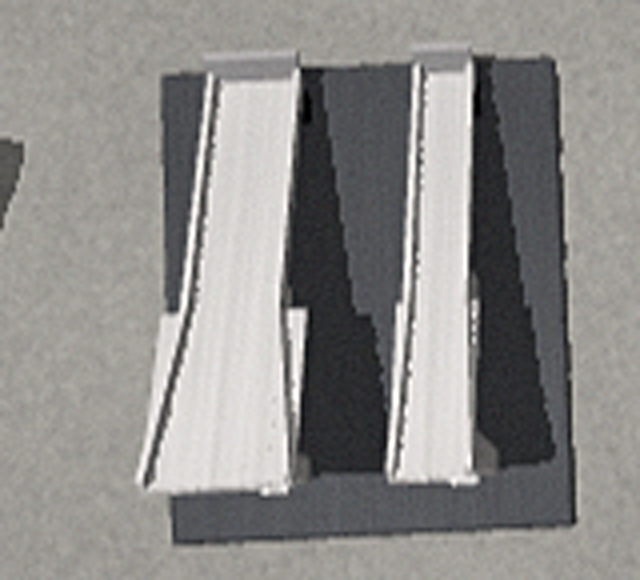

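```bash
python3 - <<'E'
from h import *
z=np.load("top0.npz");p,d=z["p"],z["d"];C=cloud("top",d)
Q=C[104:200,196:209].reshape(-1,3)
for i in range(3):
    A=np.c_[Q[:,:2],np.ones(len(Q))];k=np.linalg.lstsq(A,Q[:,2],rcond=None)[0];r=Q[:,2]-A@k
    Q=Q[np.abs(r)<0.008]
g=k[:2];n=np.array([-k[0],-k[1],1]);n/=np.linalg.norm(n)
print("slope",np.degrees(np.arctan(np.linalg.norm(g))),"downhill dir deg",np.degrees(np.arctan2(-g[1],-g[0])),k, r.std())
# bright mask lane silhouette, cast to plane
c=robot.calibration("top");K=np.array(c["mtx"]);R=np.array(c["R"]);t=np.array(c["t"]);o=-R.T@t
def cast(u,v,h):
    ray=R.T@np.linalg.solve(K,[u,v,1.]); p0=np.array([0,0,k[2]])+n*h
    return o+ray*(n@(p0-o))/(n@ray)
hh=(C-np.array([0,0,k[2]]))@n
m=(np.abs(hh-0.004)<0.018).astype(np.uint8); m[:,:160]=0;m[:,230:]=0;m[:90]=0;m[215:]=0
L=[];Rr=[]
for v in range(92,206,4):
    us=np.nonzero(m[v])[0]
    if len(us)<5: print(v,'none');continue
    # take run around 200
    a=b=202
    while m[v,a-1]:a-=1
    while m[v,b+1]:b+=1
    l=cast(a-.5,v,.01);q=cast(b+.5,v,.01)
    print(v,a,b,np.round(l*1000),np.round(q*1000),"w",round(np.linalg.norm(l-q)*1000,1),"mid",np.round((l+q)[:2]*500,1))
    f=np.round(hh[v,a:b+1]*1000).astype(int);print('   ',f.tolist())
E
```

```text
slope 32.05074308494997 downhill dir deg 50.01020198388035 [-0.40236486 -0.47969321  0.49935799] 0.002150588803699058
92 202 202 [783. 324.  41.] [783. 320.  43.] w 3.9 mid [783.1 322. ]
    [-18]
96 194 214 [773. 349.  33.] [763. 278.  71.] w 81.7 mid [767.8 313.3]
    [21, 22, 16, 19, 19, 18, 15, 15, 14, 12, 11, 9, 6, 8, 8, 5, 0, 7, 2, -4, 1]
100 161 215 [775. 466. -24.] [748. 272.  79.] w 221.5 mid [761.6 369.2]
    [20, 20, 17, 19, 16, 16, 18, 15, 17, 13, 11, 8, 8, 5, 7, 6, 5, 7, 3, 8, 6, 7, 3, 4, 3, 2, 0, 1, 5, -4, -6, 18, 19, 13, 9, 7, 6, 7, 7, 3, 6, 0, -1, -2, -5, -1, -7, -6, -8, -4, -10, -9, -5, -8, -11]
104 166 214 [757. 444.  -7.] [735. 273.  84.] w 194.7 mid [746.3 358.8]
    [11, 10, 14, 7, 9, 7, 5, 5, 8, 4, 0, 0, 1, -4, -6, 4, 2, -3, -4, -1, -6, -4, -4, -6, -8, 21, 22, 12, 10, 8, 8, 7, 6, 4, 3, 0, 1, -1, 1, 0, -3, -6, -9, -9, -10, -8, -11, -4, -7]
108 198 214 [729. 328.  61.] [721. 271.  91.] w 64.3 mid [725.  299.7]
    [4, 3, 1, 6, 2, -4, -3, 2, -5, -7, -9, -11, -9, -7, 0, -1, -9]
112 190 214 [718. 353.  53.] [708. 269.  97.] w 94.8 mid [713.  311.1]
    [20, 17, 15, 1
[... 3185 characters left out ...]
0, 12, 13, 9, 10, 9, 7, 7, 4, 0, 0, 1, 0, -1, -1, -3, -1, -6, -6, -8, -6, -6, -1, -5, -7, -13]
192 180 213 [469. 338. 160.] [466. 237. 210.] w 113.4 mid [467.8 287.4]
    [21, 17, 20, 18, 16, 18, 14, 15, 17, 11, 9, 11, 7, 9, 10, 5, 6, 7, 3, 2, 2, 3, 0, -3, -3, -2, -3, -5, -6, -9, -2, -2, -4, -13]
196 181 212 [458. 333. 167.] [456. 238. 214.] w 106.0 mid [456.8 285.4]
    [19, 20, 20, 16, 14, 15, 16, 14, 11, 14, 8, 10, 6, 9, 3, 5, 6, 3, 1, 4, 2, 0, -3, -2, 1, -3, -8, -6, -6, -1, -1, -4]
200 180 212 [447. 334. 171.] [445. 236. 219.] w 108.7 mid [445.8 285.1]
    [19, 20, 18, 18, 15, 16, 14, 14, 12, 12, 15, 11, 9, 7, 6, 8, 5, 6, 4, 2, 6, 1, -2, 0, 0, -4, -8, -4, -5, -11, -11, -13, -11]
204 none
```

```bash
python3 - <<'E'
from h import *
from scipy.optimize import least_squares
z=np.load("top0.npz");p,d=z["p"],z["d"];C=cloud("top",d)
Q=C[104:200,192:209].reshape(-1,3)
f=lambda k:Q[:,0]*k[0]+Q[:,1]*k[1]+k[2]-Q[:,2]
s=least_squares(f,[-.466,0,.4],loss="soft_l1",f_scale=0.003);k=s.x
print("slope",np.degrees(np.arctan(np.hypot(*k[:2]))),"dir",np.degrees(np.arctan2(-k[1],-k[0])),k,"mad",np.median(abs(f(k))))
n=np.array([-k[0],-k[1],1]);n/=np.linalg.norm(n)
c=robot.calibration("top");K=np.array(c["mtx"]);R=np.array(c["R"]);t=np.array(c["t"]);o=-R.T@t
def cast(u,v,h):
    ray=R.T@np.linalg.solve(K,[u,v,1.]); p0=np.array([0,0,k[2]])+n*h
    return o+ray*(n@(p0-o))/(n@ray)
hh=(C-np.array([0,0,k[2]]))@n
m=C[...,2]>0.035
M=[]
for v in range(92,208,3):
    if not m[v,200]: print(v,"no");continue
    a=b=200
    while m[v,a-1]:a-=1
    while m[v,b+1]:b+=1
    l=cast(a-.5,v,.01);q=cast(b+.5,v,.01);mm=(l+q)/2;M.append(np.r_[v,mm])
    print(v,a,b,"w",round(np.linalg.norm(l-q)*1000,1),"mid",np.round(mm*1000,1),np.round(hh[v,a:b+1]*1000).astype(int).tolist())
M=np.array(M);S=M[(M[:,0]>104)&(M[:,0]<152)]
print("line straight",np.polyfit(S[:,1],S[:,2],1),"deg",np.degrees(np.arctan(np.polyfit(S[:,1],S[:,2],1)[0])))
S=M[(M[:,0]>104)&(M[:,0]<200)];print("all",np.polyfit(S[:,1],S[:,2],1))
np.save("k.npy",k)
E
```

```text
slope 25.03134477006708 dir 9.744174745752066 [-0.46023695 -0.079035    0.41621287] mad 0.001722652674563091
92 no
95 191 214 w 72.6 mid [772.4 318.9  46.6] [21, 17, 20, 21, 23, 19, 23, 20, 20, 17, 21, 18, 15, 17, 21, 16, 18, 16, 18, 15, 14, 13, 14, 13]
98 192 215 w 72.2 mid [761.8 314.2  51.8] [11, 14, 10, 9, 9, 7, 9, 8, 7, 3, 5, 12, 4, 3, 3, 4, 0, 3, 1, 0, 0, 4, 6, 0]
101 192 215 w 71.9 mid [751.2 312.5  56.8] [10, 10, -1, 1, 2, 3, 2, 4, 1, 0, 1, -2, 1, 3, -1, -3, 0, -5, 0, -1, 0, 6, 11, -3]
104 191 215 w 74.6 mid [740.7 312.3  61.7] [11, 12, 2, 1, 0, 1, 1, 1, 0, 0, -3, 0, -1, 3, 2, 0, -2, -5, -4, -3, 0, -2, 7, 5, 1073]
107 191 215 w 74.3 mid [730.3 310.6  66.6] [10, 14, 4, -1, -1, -2, 3, -2, -1, -5, -4, 1, -3, -2, -2, -3, -1, -2, 0, 0, 0, 6, 9, 3, -8]
110 190 214 w 74.0 mid [720.  311.9  71.2] [8, 10, 8, 2, 4, 1, 2, 0, 2, 1, 2, 5, -1, -1, -4, 3, 2, -5, -3, 1, -1, 1, 6, 13, 6]
113 190 214 w 73.7 mid [709.8 310.2  76.1] [11, 8, 8, 3, 0, 1, 2, 2, -4, 0, 5, -3, 0, 1, 1, 1, -2, 1, 4, -4, -6, 3, 8, 9, -1]
116 190 214 w 73.4 mid [699.6 308.6  80.9] [11, 13, 4, 5, 1, 3, 0, -2, 1, 0, 1, 0,
[... 3824 characters left out ...]
5, -2, -1, 11, 9, 3, -4, -6]
194 174 215 w 111.5 mid [461.7 289.9 191.8] [1073, 13, 13, 12, 3, 4, 0, 1, 1, 2, 2, 0, 5, 3, -1, 1, 2, 1, -2, -3, 0, 2, -3, -1, -1, -1, 2, 2, 5, 0, -3, 0, 1, -3, -3, -1, 7, 4, 3, 0, -113, -119]
197 174 216 w 113.7 mid [453.5 287.2 195.8] [10, 10, 7, 0, 3, -1, 3, 3, -1, 4, -1, 2, 0, 0, 2, -3, 3, 3, 1, -5, 2, 3, -4, 1, 0, 0, 1, -2, -4, -1, 0, -1, 2, 3, 1, 1, 10, 12, 9, 0, -109, -127, 1073]
200 174 213 w 105.4 mid [445.3 289.7 199.4] [10, 7, 7, 4, -2, 6, -1, 2, 0, 2, -1, 1, 1, 2, 0, 1, 5, 2, 1, 0, -1, 3, 0, 2, 1, -1, 6, 1, -2, 2, 3, -1, -5, 2, 1, -4, -4, -5, -2, -5]
203 no
206 no
line straight [0.07362525 0.25766324] deg 4.210818340443284
all [0.084893   0.25011532]
```

```bash
cat >> h.py <<'E'
def rel(x,y,z,yaw):
    s=robot.get_state();p=s["ee_pos"];Y=s["tcp_rot"][2]
    print("t",s["time_s"],"p",np.round(p,4),"rot",np.round(s["tcp_rot"],3),"gap",round(s["finger_gap"],4),"F",np.round(s["wrist_force"],1))
    for n,a in (("now",Y),("after turn",yaw)):
        d=np.array([x,y])-p[:2]
        print(n,"dx %.4f dy %.4f dz %.4f"%(d@[np.cos(a),np.sin(a)],d@[np.sin(a),-np.cos(a)],p[2]-z),"toolyaw %.3f"%((Y-yaw+np.pi)%(2*np.pi)-np.pi))
E
python3 - <<'E'
from h import *
z=np.load("top0.npz");C=cloud("top",z["d"])
for u,v in [(425,208),(432,212),(440,215),(452,220),(461,168)]: print(u,v,np.round(np.median(C[v-1:v+2,u-1:u+2].reshape(-1,3),0),3))
rel(.4436,-.2872,.2,.012)
E
```

```text
425 208 [ 0.456 -0.351  0.019]
432 212 [ 0.445 -0.372  0.017]
440 215 [ 0.437 -0.397  0.016]
452 220 [ 0.423 -0.432  0.02 ]
461 168 [ 0.576 -0.452  0.039]
t 0.1 p [ 0.1689 -0.6011  0.2304] rot [-3.14  -0.     0.274] gap 0.0855 F [-0.3 -0.1  0.3]
now dx 0.3493 dy -0.2279 dz 0.0304 toolyaw 0.262
after turn dx 0.2784 dy -0.3105 dz 0.0304 toolyaw 0.262
```

```bash
python3 -m handwheel '[{"yaw":0.09},{"yaw":0.09},{"yaw":0.08},{"dx":0.015,"dy":-0.017},{"dx":0.026,"dy":-0.029},{"dx":0.026,"dy":-0.029},{"dx":0.026,"dy":-0.029},{"dx":0.026,"dy":-0.029},{"dx":0.026,"dy":-0.029},{"dx":0.026,"dy":-0.029},{"dx":0.026,"dy":-0.029},{"dx":0.026,"dy":-0.029},{"dx":0.026,"dy":-0.029},{"dx":0.015,"dy":-0.017},{"dx":0.01,"dy":-0.01},{}]' 0.75 20; python3 -c "
from h import *
rel(.4436,-.2872,.016,.012)"
```

```text
t 0.1 p [ 0.1689 -0.6011  0.2304] rot [-3.14  -0.     0.274] gap 0.0855 F [-0.3 -0.1  0.3]
now dx 0.3493 dy -0.2279 dz 0.2144 toolyaw 0.262
after turn dx 0.2784 dy -0.3105 dz 0.2144 toolyaw 0.262$[0]: bad value
```

```bash
python3 -m handwheel '[{"dx":0,"dy":0,"dz":0,"yaw":0.09},{"dx":0,"dy":0,"dz":0,"yaw":0.09},{"dx":0,"dy":0,"dz":0,"yaw":0.08}]' 0.75 20; python3 -c "
from h import *
rel(.4436,-.2872,.016,.012)"
```

```text
time_s: 0.35
ee_pos: [0.1688, -0.5998, 0.2286]
tcp_rot: [-3.136, 0.001, 0.004]
wrist_force: [-0.5, 1.0, 0.3]
finger_gap: 0.0642
t 0.35 p [ 0.1688 -0.5998  0.2286] rot [-3.136e+00  1.000e-03  4.000e-03] gap 0.0642 F [-0.5  1.   0.3]
now dx 0.2759 dy -0.3116 dz 0.2126 toolyaw -0.008
after turn dx 0.2785 dy -0.3093 dz 0.2126 toolyaw -0.008
```

```bash
python3 -m handwheel '[{"dx":0.015,"dy":-0.017,"dz":0,"yaw":0},{"dx":0.026,"dy":-0.029,"dz":0,"yaw":0},{"dx":0.026,"dy":-0.029,"dz":0,"yaw":0},{"dx":0.026,"dy":-0.029,"dz":0,"yaw":0},{"dx":0.026,"dy":-0.029,"dz":0,"yaw":0},{"dx":0.026,"dy":-0.029,"dz":0,"yaw":0},{"dx":0.026,"dy":-0.029,"dz":0,"yaw":0},{"dx":0.026,"dy":-0.029,"dz":0.015,"yaw":0},{"dx":0.026,"dy":-0.029,"dz":0.03,"yaw":0},{"dx":0.026,"dy":-0.029,"dz":0.03,"yaw":0},{"dx":0.015,"dy":-0.017,"dz":0.03,"yaw":0},{"dx":0.01,"dy":-0.01,"dz":0.015,"yaw":0},{"dx":0,"dy":0,"dz":0,"yaw":0}]'; python3 -c "
from h import *
rel(.4436,-.2872,.016,.012)"
```

```text
time_s: 1.43
ee_pos: [0.4418, -0.2957, 0.1123]
tcp_rot: [-3.14, 0.0, -0.007]
wrist_force: [-0.8, -0.0, 0.3]
finger_gap: 0.0643
t 1.4333 p [ 0.4418 -0.2957  0.1123] rot [-3.14   0.    -0.007] gap 0.0643 F [-0.8 -0.   0.3]
now dx 0.0017 dy -0.0085 dz 0.0963 toolyaw -0.019
after turn dx 0.0019 dy -0.0085 dz 0.0963 toolyaw -0.019
```

```bash
python3 -m handwheel '[{"dx":0.002,"dy":-0.0085,"dz":0,"yaw":-0.019},{"dx":0,"dy":0,"dz":0,"yaw":0}]'; python3 - <<'E'
from h import *
rel(.4436,-.2872,.016,.012)
p,d=robot.get_image("top");cv2.imwrite("pics/t1.png",cv2.resize(p[140:260,340:480],None,fx=4,fy=4)[:,:,::-1])
p,d=robot.get_image("scene");cv2.imwrite("pics/s1.png",cv2.resize(p[150:310,150:330],None,fx=4,fy=3.7)[:,:,::-1])
E
```

```text
time_s: 1.6
ee_pos: [0.4434, -0.2854, 0.1111]
tcp_rot: [-3.137, 0.003, 0.015]
wrist_force: [0.3, -0.3, -0.1]
finger_gap: 0.0638
t 1.6 p [ 0.4434 -0.2854  0.1111] rot [-3.137e+00  3.000e-03  1.500e-02] gap 0.0638 F [ 0.3 -0.3 -0.1]
now dx 0.0001 dy 0.0018 dz 0.0951 toolyaw 0.003
after turn dx 0.0001 dy 0.0018 dz 0.0951 toolyaw 0.003
```

View pics/s1.png

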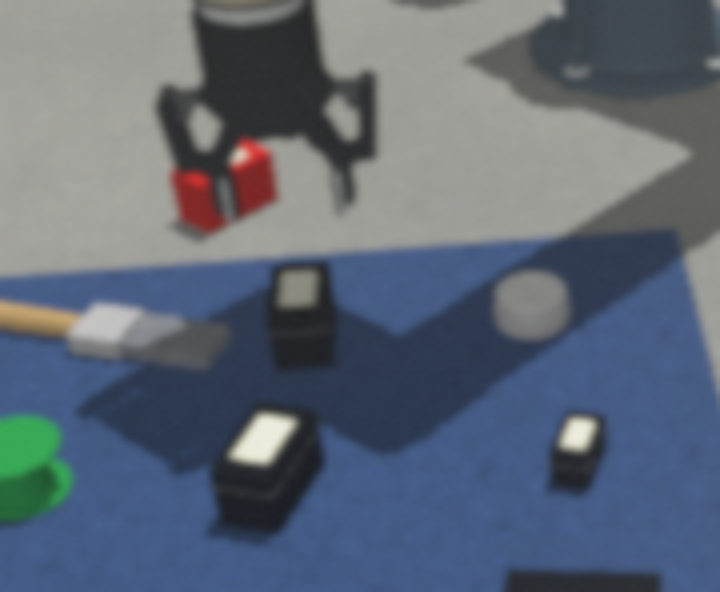

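The scene crop shows the gripper centred over the near case (crop 300,310). The spatula (150,335) is clear of the fingers, and the red decoy is behind. I descend and grip.

```bash
python3 -m handwheel '[{"dx":0,"dy":0.0015,"dz":0.015,"yaw":0},{"dx":0,"dy":0,"dz":0.02,"yaw":0},{"dx":0,"dy":0,"dz":0.02,"yaw":0},{"dx":0,"dy":0,"dz":0.02,"yaw":0},{"dx":0,"dy":0,"dz":0.013,"yaw":0},{"dx":0,"dy":0,"dz":0.005,"yaw":0},{"dx":0,"dy":0,"dz":0,"yaw":0}]'; python3 -c "
from h import *
rel(.4436,-.2872,.016,.012)"
```

```text
time_s: 2.28
ee_pos: [0.4469, -0.3031, 0.0255]
tcp_rot: [3.125, -0.016, 0.002]
wrist_force: [-0.3, 0.8, -0.2]
finger_gap: 0.0636
t 2.2833 p [ 0.4469 -0.3031  0.0255] rot [ 3.125e+00 -1.600e-02  2.000e-03] gap 0.0636 F [-0.3  0.8 -0.2]
now dx -0.0033 dy -0.0159 dz 0.0095 toolyaw -0.010
after turn dx -0.0032 dy -0.0159 dz 0.0095 toolyaw -0.010
```

```bash
python3 - <<'E'
from h import *
p,d=robot.get_image("top");cv2.imwrite("pics/t2.png",cv2.resize(p[140:260,340:480],None,fx=4,fy=4)[:,:,::-1])
p,d=robot.get_image("scene");cv2.imwrite("pics/s2.png",cv2.resize(p[150:310,150:330],None,fx=4,fy=3.7)[:,:,::-1])
rel(.4436,-.2872,.016,.012);s=robot.get_state();print(s["dq"],s["torque"],s["joint_positions"])
E
```

```text
t 2.3833 p [ 0.4475 -0.3034  0.0264] rot [ 3.124e+00 -1.700e-02  3.000e-03] gap 0.0637 F [-0.6  0.2 -0.5]
now dx -0.0038 dy -0.0162 dz 0.0104 toolyaw -0.009
after turn dx -0.0037 dy -0.0163 dz 0.0104 toolyaw -0.009
[ 0.0079583  -0.00979068 -0.00107222 -0.00029167 -0.0025323   0.00188146] [ 0.07866044 -0.0045006   0.00976157] [-8.02380777e-01  7.34714285e-01  1.80508689e+00 -8.42404753e-04
  5.77191802e-01  7.66525798e-01]
```

View pics/s2.png

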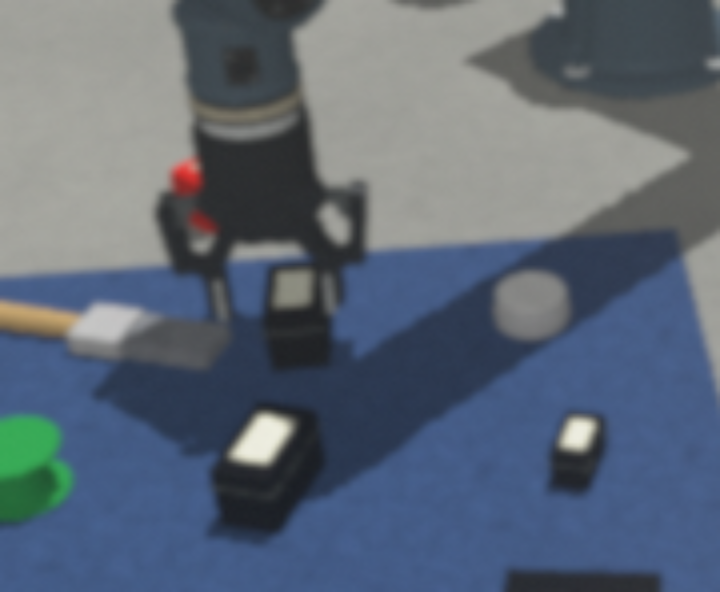

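View pics/t2.png

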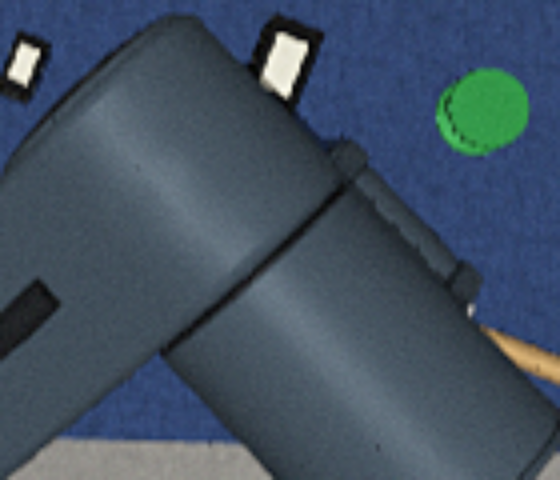

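```bash
python3 -m handwheel '[{"dx":-0.003,"dy":-0.005,"dz":0,"yaw":0},{"dx":0,"dy":-0.005,"dz":0.003,"yaw":0},{"dx":0,"dy":0,"dz":0.004,"yaw":0},{"dx":0,"dy":0,"dz":0.003,"yaw":0},{"dx":0,"dy":0,"dz":0,"yaw":0}]'; python3 -c "
from h import *
rel(.4436,-.2912,.016,.012)"
```

```text
time_s: 2.8
ee_pos: [0.4464, -0.2957, 0.0196]
tcp_rot: [3.116, -0.023, 0.003]
wrist_force: [-0.6, -0.9, 0.0]
finger_gap: 0.0641
t 2.8 p [ 0.4464 -0.2957  0.0196] rot [ 3.116e+00 -2.300e-02  3.000e-03] gap 0.0641 F [-0.6 -0.9  0. ]
now dx -0.0028 dy -0.0045 dz 0.0036 toolyaw -0.009
after turn dx -0.0027 dy -0.0045 dz 0.0036 toolyaw -0.009
```

```bash
python3 -m handwheel '[{"dx":-0.003,"dy":-0.004,"dz":0.003,"yaw":0},{"dx":0,"dy":0,"dz":0,"yaw":0},{"dx":0,"dy":0,"dz":0,"yaw":0},{"dx":0,"dy":0,"dz":0,"yaw":0},{"dx":0,"dy":0,"dz":0,"yaw":0},{"dx":0,"dy":0,"dz":0,"yaw":0},{"dx":0,"dy":0,"dz":0,"yaw":0}]' 0 25; python3 -c "
from h import *
rel(.4436,-.2912,.016,.012)"
```

```text
time_s: 3.38
ee_pos: [0.4436, -0.2914, 0.0165]
tcp_rot: [3.115, -0.024, 0.004]
wrist_force: [-0.1, 0.3, 0.9]
finger_gap: 0.0401
t 3.3833 p [ 0.4436 -0.2914  0.0165] rot [ 3.115 -0.024  0.004] gap 0.0401 F [-0.1  0.3  0.9]
now dx -0.0000 dy -0.0002 dz 0.0005 toolyaw -0.008
after turn dx -0.0000 dy -0.0002 dz 0.0005 toolyaw -0.008
```

```bash
python3 -m handwheel '[{"dx":0,"dy":0,"dz":-0.01,"yaw":0},{"dx":0,"dy":0,"dz":-0.02,"yaw":0},{"dx":0,"dy":0,"dz":-0.03,"yaw":0},{"dx":0,"dy":0,"dz":-0.03,"yaw":0},{"dx":0,"dy":0,"dz":-0.03,"yaw":0},{"dx":0,"dy":0,"dz":-0.03,"yaw":0},{"dx":0,"dy":0,"dz":-0.03,"yaw":0},{"dx":0,"dy":0,"dz":-0.03,"yaw":0},{"dx":0,"dy":0,"dz":-0.03,"yaw":0},{"dx":0,"dy":0,"dz":-0.02,"yaw":0},{"dx":0,"dy":0,"dz":-0.01,"yaw":0},{"dx":0,"dy":0,"dz":0,"yaw":0}]'; python3 -c "
from h import *
rel(.522,.296,.3,.08)"
```

```text
time_s: 4.38
ee_pos: [0.4337, -0.2808, 0.3026]
tcp_rot: [3.121, -0.019, 0.003]
wrist_force: [0.7, -0.4, -2.1]
finger_gap: 0.0397
t 4.3833 p [ 0.4337 -0.2808  0.3026] rot [ 3.121e+00 -1.900e-02  3.000e-03] gap 0.0397 F [ 0.7 -0.4 -2.1]
now dx 0.0902 dy -0.5765 dz 0.0026 toolyaw -0.077
after turn dx 0.1341 dy -0.5679 dz 0.0026 toolyaw -0.077
```

```bash
python3 -m handwheel '[{"dx":0.003,"dy":-0.015,"dz":0,"yaw":0},{"dx":0.005,"dy":-0.03,"dz":0,"yaw":0},{"dx":0.006,"dy":-0.036,"dz":0,"yaw":0},{"dx":0.006,"dy":-0.036,"dz":0,"yaw":0},{"dx":0.006,"dy":-0.036,"dz":0,"yaw":0},{"dx":0.006,"dy":-0.036,"dz":0,"yaw":0},{"dx":0.006,"dy":-0.036,"dz":0,"yaw":0},{"dx":0.006,"dy":-0.036,"dz":0,"yaw":0},{"dx":0.006,"dy":-0.036,"dz":0,"yaw":0},{"dx":0.006,"dy":-0.036,"dz":0,"yaw":0},{"dx":0.006,"dy":-0.036,"dz":0,"yaw":0},{"dx":0.006,"dy":-0.036,"dz":0,"yaw":0},{"dx":0.006,"dy":-0.036,"dz":0,"yaw":0},{"dx":0.006,"dy":-0.03,"dz":0,"yaw":-0.02},{"dx":0.006,"dy":-0.03,"dz":0,"yaw":-0.02},{"dx":0.003,"dy":-0.015,"dz":0,"yaw":-0.02},{"dx":0,"dy":0,"dz":0,"yaw":-0.01},{"dx":0,"dy":0,"dz":0,"yaw":0}]'; python3 -c "
from h import *
rel(.522,.296,.23,.08)"
```

```text
time_s: 5.88
ee_pos: [0.5103, 0.2594, 0.2762]
tcp_rot: [3.119, 0.011, 0.071]
wrist_force: [0.0, -0.3, -1.8]
finger_gap: 0.0396
t 5.8833 p [0.5103 0.2594 0.2762] rot [3.119 0.011 0.071] gap 0.0396 F [ 0.  -0.3 -1.8]
now dx 0.0143 dy -0.0356 dz 0.0462 toolyaw -0.009
after turn dx 0.0146 dy -0.0355 dz 0.0462 toolyaw -0.009
```

```bash
python3 -m handwheel '[{"dx":0.005,"dy":-0.012,"dz":0.005,"yaw":-0.009},{"dx":0.005,"dy":-0.012,"dz":0.01,"yaw":0},{"dx":0.003,"dy":-0.009,"dz":0.015,"yaw":0},{"dx":0,"dy":0,"dz":0.015,"yaw":0},{"dx":0,"dy":0,"dz":0.01,"yaw":0},{"dx":0,"dy":0,"dz":0,"yaw":0}]' 0 20; python3 - <<'E'
from h import *
rel(.522,.296,.173,.08)
p,d=robot.get_image("scene");cv2.imwrite("pics/s3.png",cv2.resize(p[90:300,330:530],None,fx=3.5,fy=2.8)[:,:,::-1])
E
```

```text
time_s: 6.38
ee_pos: [0.5206, 0.2914, 0.2138]
tcp_rot: [3.118, 0.015, 0.073]
wrist_force: [0.5, -1.1, -1.0]
finger_gap: 0.0398
t 6.3833 p [0.5206 0.2914 0.2138] rot [3.118 0.015 0.073] gap 0.0398 F [ 0.5 -1.1 -1. ]
now dx 0.0017 dy -0.0045 dz 0.0408 toolyaw -0.007
after turn dx 0.0018 dy -0.0045 dz 0.0408 toolyaw -0.007
```

View pics/s3.png

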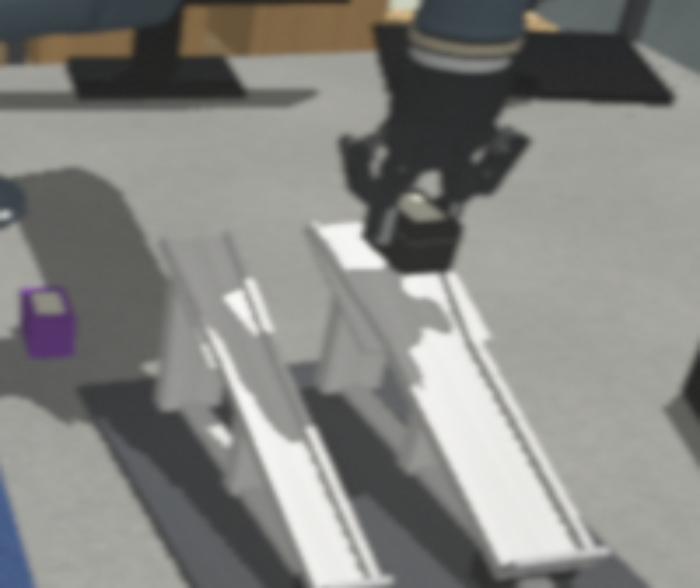

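The case (crop 415,240) hangs square over the wide lane's loading end. I lower it onto the floor.

```bash
python3 -m handwheel '[{"dx":0.001,"dy":-0.002,"dz":0.006,"yaw":-0.006},{"dx":0.001,"dy":-0.002,"dz":0.008,"yaw":0},{"dx":0,"dy":0,"dz":0.006,"yaw":0},{"dx":0,"dy":0,"dz":0.004,"yaw":0},{"dx":0,"dy":0,"dz":0.003,"yaw":0},{"dx":0,"dy":0,"dz":0,"yaw":0}]' 0 20; python3 -c "
from h import *
rel(.522,.296,.173,.08)"
```

```text
time_s: 6.93
ee_pos: [0.5244, 0.2948, 0.1859]
tcp_rot: [3.119, 0.011, 0.077]
wrist_force: [-0.2, 0.1, -1.9]
finger_gap: 0.0398
t 6.9333 p [0.5244 0.2948 0.1859] rot [3.119 0.011 0.077] gap 0.0398 F [-0.2  0.1 -1.9]
now dx -0.0023 dy -0.0014 dz 0.0129 toolyaw -0.003
after turn dx -0.0023 dy -0.0014 dz 0.0129 toolyaw -0.003
```

```bash
python3 -m handwheel '[{"dx":0,"dy":0,"dz":0.002,"yaw":0},{"dx":0,"dy":0,"dz":0.002,"yaw":0},{"dx":0,"dy":0,"dz":0.002,"yaw":0},{"dx":0,"dy":0,"dz":0,"yaw":0}]' 0 20; python3 -m handwheel '[{"dx":0,"dy":0,"dz":0.002,"yaw":0},{"dx":0,"dy":0,"dz":0.002,"yaw":0},{"dx":0,"dy":0,"dz":0,"yaw":0}]' 0 20;python3 -c "
from h import *
rel(.522,.296,.173,.08)
p,d=robot.get_image('scene');cv2.imwrite('pics/s4.png',cv2.resize(p[90:300,330:530],None,fx=3.5,fy=2.8)[:,:,::-1])"
```

```text
time_s: 7.27
ee_pos: [0.5277, 0.2954, 0.1829]
tcp_rot: [3.121, 0.002, 0.077]
wrist_force: [-0.4, -0.2, -1.2]
finger_gap: 0.0399
time_s: 7.52
ee_pos: [0.5302, 0.2961, 0.1814]
tcp_rot: [3.123, -0.005, 0.076]
wrist_force: [0.3, -0.6, -1.0]
finger_gap: 0.0397
t 7.5167 p [0.5302 0.2961 0.1814] rot [ 3.123 -0.005  0.076] gap 0.0397 F [ 0.3 -0.6 -1. ]
now dx -0.0082 dy -0.0005 dz 0.0084 toolyaw -0.004
after turn dx -0.0081 dy -0.0005 dz 0.0084 toolyaw -0.004
```

View pics/s4.png

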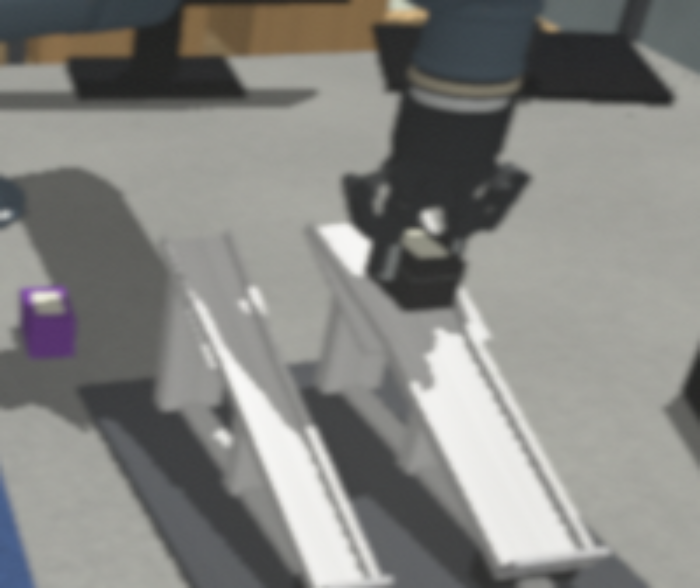

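```bash
python3 -m handwheel '[{"dx":-0.002,"dy":0,"dz":0.003,"yaw":0},{"dx":-0.002,"dy":0,"dz":0.003,"yaw":0},{"dx":-0.002,"dy":0,"dz":0.003,"yaw":0},{"dx":0,"dy":0,"dz":0,"yaw":0}]' 0 20; python3 -m handwheel '[{"dx":-0.002,"dy":0,"dz":0.003,"yaw":0},{"dx":-0.002,"dy":0,"dz":0.003,"yaw":0},{"dx":0,"dy":0,"dz":0,"yaw":0}]' 0 20;python3 -c "
from h import *
rel(.522,.296,.173,.08)
p,d=robot.get_image('scene');cv2.imwrite('pics/s5.png',cv2.resize(p[90:300,330:530],None,fx=3.5,fy=2.8)[:,:,::-1])"
```

```text
time_s: 7.9
ee_pos: [0.5327, 0.2965, 0.1786]
tcp_rot: [3.125, -0.026, 0.077]
wrist_force: [0.6, -0.4, -1.6]
finger_gap: 0.0395
time_s: 8.15
ee_pos: [0.5346, 0.2966, 0.1763]
tcp_rot: [3.127, -0.041, 0.077]
wrist_force: [-0.6, -0.0, -0.8]
finger_gap: 0.0399
t 8.15 p [0.5346 0.2966 0.1763] rot [ 3.127 -0.041  0.077] gap 0.0399 F [-0.6 -0.  -0.8]
now dx -0.0126 dy -0.0003 dz 0.0033 toolyaw -0.003
after turn dx -0.0126 dy -0.0004 dz 0.0033 toolyaw -0.003
```

View pics/s5.png

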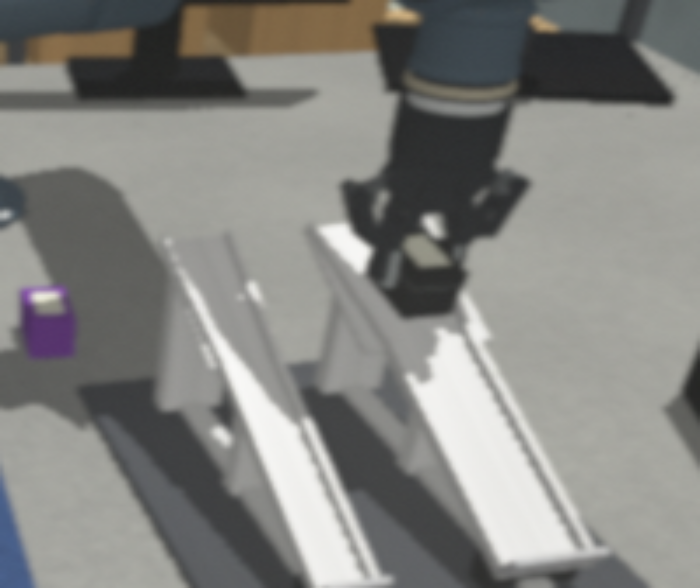

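```bash
python3 -m handwheel '[{"dx":-0.006,"dy":0,"dz":0,"yaw":0},{"dx":-0.006,"dy":0,"dz":0,"yaw":0},{"dx":0,"dy":0,"dz":0,"yaw":0}]' 0 20;python3 -c "
from h import *
rel(.522,.296,.173,.08)
p,d=robot.get_image('scene');cv2.imwrite('pics/s6.png',cv2.resize(p[120:210,400:500],None,fx=7,fy=6,interpolation=cv2.INTER_CUBIC)[:,:,::-1])
p,d=robot.get_image('top');cv2.imwrite('pics/t6.png',p[:,:,::-1])"
```

```text
time_s: 8.45
ee_pos: [0.5304, 0.2972, 0.1787]
tcp_rot: [3.13, -0.061, 0.077]
wrist_force: [-0.2, -0.1, -1.4]
finger_gap: 0.0397
t 8.45 p [0.5304 0.2972 0.1787] rot [ 3.13  -0.061  0.077] gap 0.0397 F [-0.2 -0.1 -1.4]
now dx -0.0084 dy 0.0006 dz 0.0057 toolyaw -0.003
after turn dx -0.0084 dy 0.0005 dz 0.0057 toolyaw -0.003
```

View pics/s6.png

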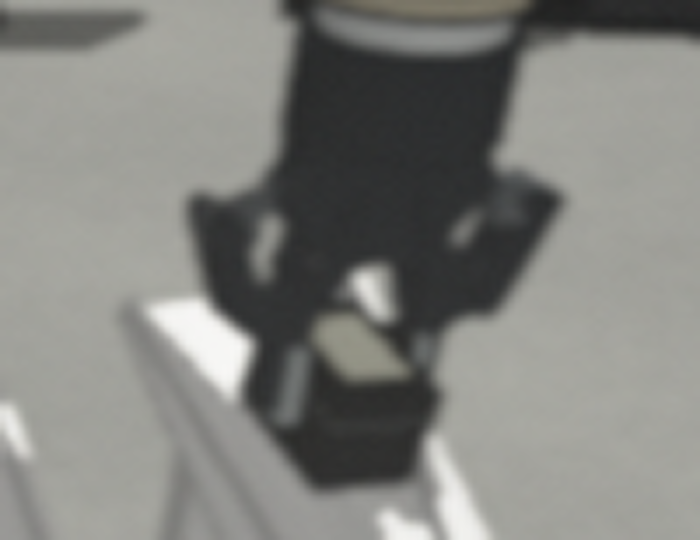

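```bash
python3 - <<'E'
from h import *
p,d=robot.get_image("scene");C=cloud("scene",d)
sub=p[165:205,435:470].astype(int)
m=np.zeros((400,640),bool)
# label: mid-bright yellowish patch
s=(sub.min(2)>105)&(sub.max(2)<200)&(sub[...,0]-sub[...,2]>8)
m[165:205,435:470]=s
n,l,st,_=cv2.connectedComponentsWithStats(m.astype(np.uint8));i=1+st[1:,4].argmax();print(st[i]);m=l==i
P=C[m];print(np.round(np.c_[P][::6],3)[:15])
A=np.c_[P[:,:2],np.ones(len(P))];k=np.linalg.lstsq(A,P[:,2],rcond=None)[0];r=P[:,2]-A@k
P=P[abs(r)<.006];A=np.c_[P[:,:2],np.ones(len(P))];k=np.linalg.lstsq(A,P[:,2],rcond=None)[0]
print(k,len(P),(P[:,2]-A@k).std(),"pitch deg",np.degrees(np.arctan(-k[0])))
print("front face col:");
for v in range(172,204,2): print(v,np.round(C[v,450],3),p[v,450])
s=robot.get_state();print(s["wrist_force"],s["torque"],s["time_s"],s["ee_pos"])
E
```

```text
[445 173  12  10  78]
[[0.513 0.298 0.216]
 [0.518 0.296 0.216]
 [0.522 0.292 0.215]
 [0.523 0.308 0.215]
 [0.525 0.302 0.213]
 [0.53  0.294 0.214]
 [0.534 0.287 0.214]
 [0.535 0.303 0.213]
 [0.54  0.295 0.214]
 [0.543 0.289 0.213]
 [0.545 0.304 0.213]
 [0.547 0.298 0.211]
 [0.552 0.293 0.212]]
[-0.13117345 -0.04427308  0.29655513] 78 0.0009389285373964908 pitch deg 7.4730183246267865
front face col:
172 [0.507 0.309 0.214] [103 103  96]
174 [0.517 0.305 0.215] [145 145 132]
176 [0.525 0.302 0.213] [147 147 133]
178 [0.536 0.297 0.214] [148 148 135]
180 [0.543 0.294 0.212] [147 147 134]
182 [0.548 0.292 0.21 ] [128 129 117]
184 [0.559 0.288 0.211] [66 67 62]
186 [0.567 0.285 0.21 ] [46 47 45]
188 [0.567 0.285 0.204] [47 47 47]
190 [0.566 0.287 0.198] [53 54 53]
192 [0.569 0.287 0.194] [53 53 52]
194 [0.568 0.288 0.187] [48 48 47]
196 [0.564 0.291 0.178] [48 49 47]
198 [0.565 0.292 0.173] [49 50 48]
200 [0.565 0.293 0.167] [64 65 63]
202 [0.538 0.309 0.142] [131 131 128]
[1.63359445 1.02621458 3.92434585] [ 0.08615287 -0.13967648  0.02234071] 8.6 [0.5304863  0.29722748 0.17841293]
```

```bash
python3 -m handwheel '[{"dx":-0.004,"dy":0,"dz":0.006,"yaw":0},{"dx":-0.004,"dy":0,"dz":0.006,"yaw":0},{"dx":-0.003,"dy":0,"dz":0.006,"yaw":0}]' 0 20; python3 - <<'E'
from h import *
rel(.522,.296,.173,.08)
p,d=robot.get_image("scene");C=cloud("scene",d)
sub=p[165:205,435:470].astype(int)
m=np.zeros((400,640),bool)
s=(sub.min(2)>105)&(sub.max(2)<200)&(sub[...,0]-sub[...,2]>8)
m[165:205,435:470]=s
n,l,st,_=cv2.connectedComponentsWithStats(m.astype(np.uint8));i=1+st[1:,4].argmax();m=l==i
P=C[m];A=np.c_[P[:,:2],np.ones(len(P))];k=np.linalg.lstsq(A,P[:,2],rcond=None)[0];r=P[:,2]-A@k
P=P[abs(r)<.006];A=np.c_[P[:,:2],np.ones(len(P))];k=np.linalg.lstsq(A,P[:,2],rcond=None)[0]
print(P.mean(0),len(P),"pitch deg",np.degrees(np.arctan(-k[0])))
E
```

```text
time_s: 8.85
ee_pos: [0.5353, 0.2977, 0.1683]
tcp_rot: [3.132, -0.095, 0.079]
wrist_force: [4.1, -2.2, 10.1]
finger_gap: 0.0399
t 8.85 p [0.5353 0.2977 0.1683] rot [ 3.132 -0.095  0.079] gap 0.0399 F [ 4.1 -2.2 10.1]
now dx -0.0134 dy 0.0007 dz -0.0047 toolyaw -0.001
after turn dx -0.0134 dy 0.0006 dz -0.0047 toolyaw -0.001
[0.54102491 0.29928436 0.20420754] 110 pitch deg 17.357445277721133
```

```bash
python3 -m handwheel '[{"dx":-0.004,"dy":0,"dz":0.006,"yaw":0},{"dx":-0.002,"dy":0,"dz":0.004,"yaw":0}]' 0 20; python3 - <<'E'
from h import *
rel(.522,.296,.173,.08)
p,d=robot.get_image("scene");C=cloud("scene",d)
sub=p[165:205,435:470].astype(int)
m=np.zeros((400,640),bool)
s=(sub.min(2)>105)&(sub.max(2)<200)&(sub[...,0]-sub[...,2]>8)
m[165:205,435:470]=s
n,l,st,_=cv2.connectedComponentsWithStats(m.astype(np.uint8));i=1+st[1:,4].argmax();m=l==i
P=C[m];A=np.c_[P[:,:2],np.ones(len(P))];k=np.linalg.lstsq(A,P[:,2],rcond=None)[0];r=P[:,2]-A@k
P=P[abs(r)<.006];A=np.c_[P[:,:2],np.ones(len(P))];k=np.linalg.lstsq(A,P[:,2],rcond=None)[0]
print(P.mean(0),len(P),"pitch deg",np.degrees(np.arctan(-k[0])))
E
```

```text
time_s: 9.07
ee_pos: [0.5387, 0.2984, 0.1625]
tcp_rot: [3.135, -0.115, 0.079]
wrist_force: [2.1, -0.1, 13.0]
finger_gap: 0.0401
t 9.0667 p [0.5387 0.2984 0.1625] rot [ 3.135 -0.115  0.079] gap 0.0401 F [ 2.1 -0.1 13. ]
now dx -0.0168 dy 0.0010 dz -0.0105 toolyaw -0.001
after turn dx -0.0168 dy 0.0010 dz -0.0105 toolyaw -0.001
[0.54684954 0.29993707 0.19823669] 122 pitch deg 22.896636000559717
```

```bash
python3 -m handwheel '[{"dx":0,"dy":0,"dz":0,"yaw":0},{"dx":0,"dy":0,"dz":0,"yaw":0},{"dx":0,"dy":0,"dz":0,"yaw":0},{"dx":0,"dy":0,"dz":0,"yaw":0},{"dx":0,"dy":0,"dz":0,"yaw":0},{"dx":0,"dy":0,"dz":0,"yaw":0},{"dx":0,"dy":0,"dz":-0.01,"yaw":0},{"dx":0,"dy":0,"dz":-0.02,"yaw":0},{"dx":0,"dy":0,"dz":-0.03,"yaw":0},{"dx":0,"dy":0,"dz":-0.03,"yaw":0},{"dx":0,"dy":0,"dz":-0.03,"yaw":0},{"dx":0,"dy":0,"dz":-0.01,"yaw":0},{"dx":0,"dy":0,"dz":0,"yaw":0}]' 0.75 20; python3 - <<'E'
from h import *
rel(.6074,-.2991,.2,-.365)
p,d=robot.get_image("scene");cv2.imwrite("pics/s7.png",p[:,:,::-1])
print(robot.get_state()["joint_positions"])
E
```

```text
time_s: 10.2
ee_pos: [0.5156, 0.2966, 0.2921]
tcp_rot: [3.129, -0.089, 0.08]
wrist_force: [-0.7, -0.3, 0.2]
finger_gap: 0.0635
t 10.2 p [0.5156 0.2966 0.2921] rot [ 3.129 -0.089  0.08 ] gap 0.0635 F [-0.7 -0.3  0.2]
now dx 0.0437 dy 0.6011 dz 0.0921 toolyaw 0.445
after turn dx 0.2984 dy 0.5237 dz 0.0921 toolyaw 0.445
[ 0.35233865  0.3929866   1.4944286  -0.03875243  1.17182804  1.85693841]
```

View pics/s7.png

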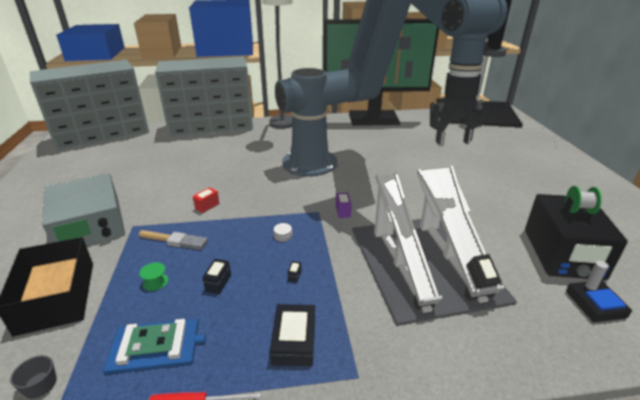

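The first case sits upright against the stop (scene px 482,270), and nothing else has moved. Now the second case, at scene px 216,275.

```bash
python3 -m handwheel '[{"dx":0.008,"dy":0.014,"dz":0,"yaw":0.11},{"dx":0.01,"dy":0.025,"dz":0,"yaw":0.11},{"dx":0.012,"dy":0.032,"dz":0,"yaw":0.11},{"dx":0.015,"dy":0.033,"dz":0,"yaw":0.1},{"dx":0.0186,"dy":0.0327,"dz":0,"yaw":0},{"dx":0.0186,"dy":0.0327,"dz":0,"yaw":0},{"dx":0.0186,"dy":0.0327,"dz":0,"yaw":0},{"dx":0.0186,"dy":0.0327,"dz":0,"yaw":0},{"dx":0.0186,"dy":0.0327,"dz":0,"yaw":0},{"dx":0.0186,"dy":0.0327,"dz":0,"yaw":0},{"dx":0.0186,"dy":0.0327,"dz":0,"yaw":0},{"dx":0.0186,"dy":0.0327,"dz":0,"yaw":0},{"dx":0.0186,"dy":0.0327,"dz":0,"yaw":0},{"dx":0.0186,"dy":0.0327,"dz":0,"yaw":0},{"dx":0.012,"dy":0.02,"dz":0,"yaw":0},{"dx":0.006,"dy":0.01,"dz":0,"yaw":0},{"dx":0,"dy":0,"dz":0,"yaw":0}]'; python3 -c "
from h import *
rel(.6074,-.2991,.016,-.365)"
```

```text
time_s: 11.67
ee_pos: [0.5979, -0.2381, 0.2739]
tcp_rot: [-3.118, -0.039, -0.368]
wrist_force: [0.9, -0.2, 0.6]
finger_gap: 0.0638
t 11.6667 p [ 0.5979 -0.2381  0.2739] rot [-3.118 -0.039 -0.368] gap 0.0638 F [ 0.9 -0.2  0.6]
now dx 0.0308 dy 0.0535 dz 0.2579 toolyaw -0.003
after turn dx 0.0306 dy 0.0536 dz 0.2579 toolyaw -0.003
```

```bash
python3 -m handwheel '[{"dx":0.008,"dy":0.012,"dz":0.01,"yaw":0},{"dx":0.012,"dy":0.018,"dz":0.02,"yaw":0},{"dx":0.008,"dy":0.016,"dz":0.03,"yaw":0},{"dx":0.003,"dy":0.008,"dz":0.03,"yaw":0},{"dx":0,"dy":0,"dz":0.03,"yaw":0},{"dx":0,"dy":0,"dz":0.02,"yaw":0},{"dx":0,"dy":0,"dz":0.01,"yaw":0},{"dx":0,"dy":0,"dz":0,"yaw":0}]'; python3 -c "
from h import *
rel(.6074,-.2991,.016,-.365)"
```

```text
time_s: 12.33
ee_pos: [0.6125, -0.285, 0.1148]
tcp_rot: [-3.11, -0.027, -0.36]
wrist_force: [-0.7, -0.3, -0.2]
finger_gap: 0.0643
t 12.3333 p [ 0.6125 -0.285   0.1148] rot [-3.11  -0.027 -0.36 ] gap 0.0643 F [-0.7 -0.3 -0.2]
now dx 0.0002 dy 0.0150 dz 0.0988 toolyaw 0.005
after turn dx 0.0003 dy 0.0150 dz 0.0988 toolyaw 0.005
```

```bash
python3 -m handwheel '[{"dx":0,"dy":0.008,"dz":0.01,"yaw":0},{"dx":0,"dy":0.007,"dz":0.015,"yaw":0},{"dx":0,"dy":0.001,"dz":0.015,"yaw":0},{"dx":0,"dy":0,"dz":0.005,"yaw":0},{"dx":0,"dy":0,"dz":0,"yaw":0}]'; python3 - <<'E'
from h import *
rel(.6074,-.2991,.016,-.365)
p,d=robot.get_image("scene");cv2.imwrite("pics/s8.png",cv2.resize(p[200:310,160:310],None,fx=5,fy=5,interpolation=cv2.INTER_CUBIC)[:,:,::-1])
E
```

```text
time_s: 12.75
ee_pos: [0.6109, -0.2973, 0.0716]
tcp_rot: [-3.111, -0.033, -0.354]
wrist_force: [-0.0, 0.4, -0.5]
finger_gap: 0.0643
t 12.75 p [ 0.6109 -0.2973  0.0716] rot [-3.111 -0.033 -0.354] gap 0.0643 F [-0.   0.4 -0.5]
now dx -0.0026 dy 0.0029 dz 0.0556 toolyaw 0.011
after turn dx -0.0026 dy 0.0030 dz 0.0556 toolyaw 0.011
```

View pics/s8.png

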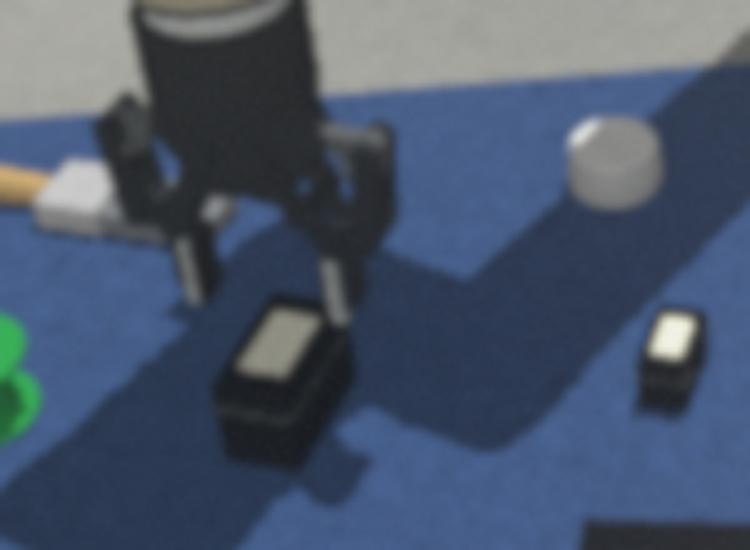

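```bash
python3 -m handwheel '[{"dx":-0.002,"dy":0.003,"dz":0.008,"yaw":0.01},{"dx":-0.002,"dy":0,"dz":0.012,"yaw":0},{"dx":-0.001,"dy":0,"dz":0.012,"yaw":0},{"dx":0,"dy":0,"dz":0.006,"yaw":0},{"dx":0,"dy":0,"dz":0,"yaw":0}]'; python3 -c "
from h import *
rel(.6074,-.2991,.016,-.365)"
```

```text
time_s: 13.22
ee_pos: [0.6089, -0.2992, 0.0349]
tcp_rot: [-3.113, -0.041, -0.364]
wrist_force: [-0.8, -0.8, 0.1]
finger_gap: 0.0639
t 13.2167 p [ 0.6089 -0.2992  0.0349] rot [-3.113 -0.041 -0.364] gap 0.0639 F [-0.8 -0.8  0.1]
now dx -0.0014 dy 0.0005 dz 0.0189 toolyaw 0.001
after turn dx -0.0014 dy 0.0005 dz 0.0189 toolyaw 0.001
```

```bash
python3 -m handwheel '[{"dx":-0.002,"dy":0.001,"dz":0.007,"yaw":0},{"dx":-0.001,"dy":0,"dz":0.007,"yaw":0},{"dx":-0.001,"dy":0,"dz":0.004,"yaw":0},{"dx":0,"dy":0,"dz":0,"yaw":0}]'; python3 -c "
from h import *
rel(.6074,-.2991,.016,-.365)"; python3 -m handwheel '[{"dx":0,"dy":0,"dz":0,"yaw":0},{"dx":0,"dy":0,"dz":0,"yaw":0},{"dx":0,"dy":0,"dz":0,"yaw":0},{"dx":0,"dy":0,"dz":0,"yaw":0},{"dx":0,"dy":0,"dz":0,"yaw":0},{"dx":0,"dy":0,"dz":0,"yaw":0}]' 0 25
```

```text
time_s: 13.55
ee_pos: [0.6052, -0.2981, 0.014]
tcp_rot: [-3.112, -0.04, -0.364]
wrist_force: [0.2, -0.5, 0.4]
finger_gap: 0.0641
t 13.55 p [ 0.6052 -0.2981  0.014 ] rot [-3.112 -0.04  -0.364] gap 0.0641 F [ 0.2 -0.5  0.4]
now dx 0.0025 dy 0.0001 dz -0.0020 toolyaw 0.001
after turn dx 0.0025 dy 0.0001 dz -0.0020 toolyaw 0.001
time_s: 14.05
ee_pos: [0.6055, -0.2983, 0.0143]
tcp_rot: [-3.113, -0.041, -0.364]
wrist_force: [-0.2, 0.0, -0.8]
finger_gap: 0.0401
```

Gripped (gap 40.1 mm). I lift it.

```bash
python3 -m handwheel '[{"dx":0,"dy":0,"dz":-0.01,"yaw":0},{"dx":0,"dy":0,"dz":-0.02,"yaw":0},{"dx":0,"dy":0,"dz":-0.03,"yaw":0},{"dx":0,"dy":0,"dz":-0.03,"yaw":0},{"dx":0,"dy":0,"dz":-0.03,"yaw":0},{"dx":0,"dy":0,"dz":-0.03,"yaw":0},{"dx":0,"dy":0,"dz":-0.03,"yaw":0},{"dx":0,"dy":0,"dz":-0.03,"yaw":0},{"dx":0,"dy":0,"dz":-0.03,"yaw":0},{"dx":0,"dy":0,"dz":-0.03,"yaw":0},{"dx":0,"dy":0,"dz":-0.02,"yaw":0},{"dx":0,"dy":0,"dz":-0.01,"yaw":0},{"dx":0,"dy":0,"dz":0,"yaw":0}]'; python3 -c "
from h import *
rel(.518,.296,.3,.08)"
```

```text
time_s: 15.13
ee_pos: [0.5878, -0.3003, 0.3349]
tcp_rot: [-3.112, -0.039, -0.364]
wrist_force: [0.5, -0.8, -1.1]
finger_gap: 0.04
t 15.1333 p [ 0.5878 -0.3003  0.3349] rot [-3.112 -0.039 -0.364] gap 0.04 F [ 0.5 -0.8 -1.1]
now dx -0.2776 dy -0.5324 dz 0.0349 toolyaw -0.444
after turn dx -0.0219 dy -0.6000 dz 0.0349 toolyaw -0.444
```

```bash
python3 -m handwheel '[{"dx":0,"dy":0,"dz":0,"yaw":-0.08},{"dx":0,"dy":0,"dz":0,"yaw":-0.11},{"dx":0,"dy":0,"dz":0,"yaw":-0.11},{"dx":0,"dy":-0.015,"dz":0,"yaw":-0.1},{"dx":-0.001,"dy":-0.03,"dz":0,"yaw":-0.04},{"dx":-0.001,"dy":-0.038,"dz":0,"yaw":0},{"dx":-0.001,"dy":-0.038,"dz":0,"yaw":0},{"dx":-0.001,"dy":-0.038,"dz":0,"yaw":0},{"dx":-0.001,"dy":-0.038,"dz":0,"yaw":0},{"dx":-0.001,"dy":-0.038,"dz":0,"yaw":0},{"dx":-0.001,"dy":-0.038,"dz":0,"yaw":0},{"dx":-0.001,"dy":-0.038,"dz":0,"yaw":0},{"dx":-0.001,"dy":-0.038,"dz":0,"yaw":0},{"dx":-0.001,"dy":-0.038,"dz":0,"yaw":0},{"dx":-0.001,"dy":-0.038,"dz":0,"yaw":0},{"dx":-0.001,"dy":-0.038,"dz":0,"yaw":0},{"dx":-0.001,"dy":-0.038,"dz":0,"yaw":0},{"dx":-0.001,"dy":-0.03,"dz":0,"yaw":0},{"dx":-0.001,"dy":-0.015,"dz":0,"yaw":0},{"dx":0,"dy":0,"dz":0,"yaw":0}]' 0 20; python3 -c "
from h import *
rel(.518,.296,.215,.08)"
```

```text
time_s: 16.8
ee_pos: [0.5024, 0.2674, 0.3115]
tcp_rot: [-3.117, 0.006, 0.091]
wrist_force: [-0.4, -0.3, -1.0]
finger_gap: 0.0402
t 16.8 p [0.5024 0.2674 0.3115] rot [-3.117  0.006  0.091] gap 0.0402 F [-0.4 -0.3 -1. ]
now dx 0.0181 dy -0.0271 dz 0.0965 toolyaw 0.011
after turn dx 0.0178 dy -0.0273 dz 0.0965 toolyaw 0.011
```

```bash
python3 -m handwheel '[{"dx":0.004,"dy":-0.007,"dz":0.01,"yaw":0.01},{"dx":0.005,"dy":-0.01,"dz":0.02,"yaw":0},{"dx":0.003,"dy":-0.008,"dz":0.025,"yaw":0},{"dx":0,"dy":-0.002,"dz":0.02,"yaw":0},{"dx":0,"dy":0,"dz":0.012,"yaw":0},{"dx":0,"dy":0,"dz":0.005,"yaw":0},{"dx":0,"dy":0,"dz":0,"yaw":0}]' 0 20; python3 -c "
from h import *
rel(.518,.296,.187,.08)
p,d=robot.get_image('scene');cv2.imwrite('pics/s9.png',cv2.resize(p[90:300,330:530],None,fx=3.5,fy=2.8)[:,:,::-1])"
```

```text
time_s: 17.38
ee_pos: [0.5099, 0.2943, 0.2069]
tcp_rot: [-3.122, 0.017, 0.074]
wrist_force: [-0.1, -0.1, -1.4]
finger_gap: 0.04
t 17.3833 p [0.5099 0.2943 0.2069] rot [-3.122  0.017  0.074] gap 0.04 F [-0.1 -0.1 -1.4]
now dx 0.0082 dy -0.0011 dz 0.0199 toolyaw -0.006
after turn dx 0.0082 dy -0.0011 dz 0.0199 toolyaw -0.006
```

View pics/s9.png

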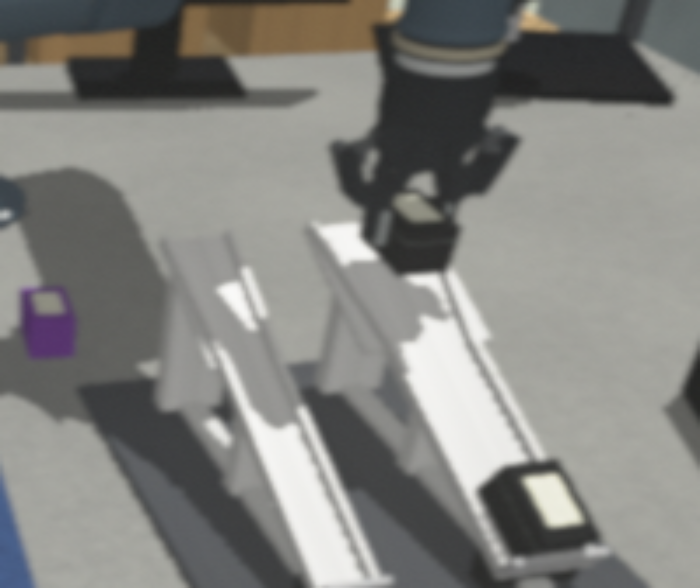

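The second case is over the loading place, and the first sits square at the stop (crop 545,505). I lower and press it to pivot flat.

```bash
python3 -m handwheel '[{"dx":0.002,"dy":-0.001,"dz":0.007,"yaw":-0.006},{"dx":0,"dy":0,"dz":0.008,"yaw":0},{"dx":-0.003,"dy":0,"dz":0.006,"yaw":0},{"dx":-0.003,"dy":0,"dz":0.006,"yaw":0},{"dx":-0.003,"dy":0,"dz":0.006,"yaw":0}]' 0 20
cat > pit.py <<'E'
from h import *
rel(.518,.296,.173,.08)
p,d=robot.get_image("scene");C=cloud("scene",d)
sub=p[155:205,435:470].astype(int)
m=np.zeros((400,640),bool)
s=(sub.min(2)>105)&(sub.max(2)<200)&(sub[...,0]-sub[...,2]>8)
m[155:205,435:470]=s
n,l,st,_=cv2.connectedComponentsWithStats(m.astype(np.uint8));i=1+st[1:,4].argmax();m=l==i
P=C[m];A=np.c_[P[:,:2],np.ones(len(P))];k=np.linalg.lstsq(A,P[:,2],rcond=None)[0];r=P[:,2]-A@k
P=P[abs(r)<.006];A=np.c_[P[:,:2],np.ones(len(P))];k=np.linalg.lstsq(A,P[:,2],rcond=None)[0]
print(P.mean(0),len(P),"pitch deg",np.degrees(np.arctan(-k[0])))
E
python3 pit.py
```

```text
time_s: 17.85
ee_pos: [0.514, 0.2954, 0.1798]
tcp_rot: [-3.119, -0.011, 0.079]
wrist_force: [5.4, -0.8, 12.1]
finger_gap: 0.0399
t 17.85 p [0.514  0.2954 0.1798] rot [-3.119 -0.011  0.079] gap 0.0399 F [ 5.4 -0.8 12.1]
now dx 0.0041 dy -0.0003 dz 0.0068 toolyaw -0.001
after turn dx 0.0041 dy -0.0003 dz 0.0068 toolyaw -0.001
[0.53913921 0.28810242 0.22664486] 54 pitch deg -14.014158512962975
```

```bash
python3 -m handwheel '[{"dx":-0.002,"dy":0,"dz":0.006,"yaw":0},{"dx":-0.002,"dy":0,"dz":0.006,"yaw":0}]' 0 20
python3 pit.py; python3 -c "
from h import *
p,d=robot.get_image('scene');cv2.imwrite('pics/s10.png',cv2.resize(p[120:210,400:500],None,fx=7,fy=6,interpolation=cv2.INTER_CUBIC)[:,:,::-1])
C=cloud('scene',d)
for v in range(162,204,2): print(v,np.round(C[v,449],3),p[v,449])"
```

```text
time_s: 18.07
ee_pos: [0.5179, 0.2961, 0.1737]
tcp_rot: [-3.117, -0.033, 0.08]
wrist_force: [2.9, -2.2, 8.0]
finger_gap: 0.0398
t 18.0667 p [0.5179 0.2961 0.1737] rot [-3.117 -0.033  0.08 ] gap 0.0398 F [ 2.9 -2.2  8. ]
now dx 0.0001 dy 0.0001 dz 0.0007 toolyaw -0.000
after turn dx 0.0001 dy 0.0001 dz 0.0007 toolyaw -0.000
[0.52853453 0.2974159  0.21081752] 108 pitch deg 15.355815843645392
162 [0.528 0.29  0.256] [50 51 52]
164 [0.526 0.292 0.249] [100 101  98]
166 [0.1   0.516 0.001] [153 154 148]
168 [0.495 0.31  0.22 ] [100 101  98]
170 [0.501 0.308 0.217] [71 71 67]
172 [0.514 0.303 0.218] [136 136 124]
174 [0.516 0.303 0.214] [154 154 140]
176 [0.521 0.301 0.211] [155 155 141]
178 [0.532 0.296 0.212] [154 155 141]
180 [0.537 0.294 0.209] [154 153 140]
182 [0.543 0.293 0.207] [155 154 140]
184 [0.547 0.292 0.203] [122 121 112]
186 [0.554 0.289 0.202] [52 52 50]
188 [0.561 0.286 0.2  ] [47 47 46]
190 [0.565 0.285 0.197] [48 48 47]
192 [0.56  0.289 0.188] [54 55 53]
194 [0.556 0.292 0.179] [50 51 49]
196 [0.555 0.294 0.173] [48 48 47]
198 [0.548 0.299 0.161] [50 50 48]
200 [0.547 0.3   0.155] [106 106 103]
202 [0.542 0.304 0.145] [149 149 146]
```

View pics/s10.png

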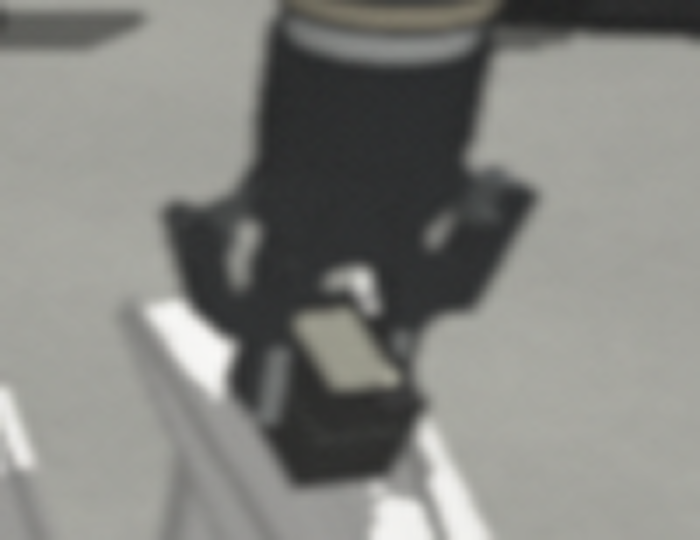

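```bash
python3 -m handwheel '[{"dx":0,"dy":0,"dz":0.006,"yaw":0},{"dx":0,"dy":0,"dz":0.004,"yaw":0}]' 0 20
python3 pit.py
```

```text
time_s: 18.33
ee_pos: [0.5237, 0.2974, 0.1687]
tcp_rot: [-3.115, -0.048, 0.08]
wrist_force: [1.0, -0.3, 6.6]
finger_gap: 0.0395
t 18.3333 p [0.5237 0.2974 0.1687] rot [-3.115 -0.048  0.08 ] gap 0.0395 F [ 1.  -0.3  6.6]
now dx -0.0058 dy 0.0009 dz -0.0043 toolyaw 0.000
after turn dx -0.0058 dy 0.0009 dz -0.0043 toolyaw 0.000
[0.53520635 0.29865799 0.20556432] 124 pitch deg 21.298302492160065
```

21.3° of the 25° slope, which leaves the nose under 5 mm off the floor, so I release and retract.

```bash
python3 -m handwheel '[{"dx":0,"dy":0,"dz":0.003,"yaw":0},{"dx":0,"dy":0,"dz":0,"yaw":0},{"dx":0,"dy":0,"dz":0,"yaw":0},{"dx":0,"dy":0,"dz":0,"yaw":0},{"dx":0,"dy":0,"dz":0,"yaw":0},{"dx":0,"dy":0,"dz":0,"yaw":0},{"dx":0,"dy":0,"dz":0,"yaw":0},{"dx":0,"dy":0,"dz":-0.01,"yaw":0},{"dx":0,"dy":0,"dz":-0.02,"yaw":0},{"dx":0,"dy":0,"dz":-0.03,"yaw":0},{"dx":0,"dy":0,"dz":-0.03,"yaw":0},{"dx":0,"dy":0,"dz":-0.03,"yaw":0},{"dx":0,"dy":0,"dz":-0.01,"yaw":0},{"dx":0,"dy":0,"dz":0,"yaw":0},{"dx":0,"dy":0,"dz":0,"yaw":0},{"dx":0,"dy":0,"dz":0,"yaw":0}]' 0.75 20; python3 - <<'E'
from h import *
p,d=robot.get_image("scene");cv2.imwrite("pics/s11.png",p[:,:,::-1]);C=cloud("scene",d)
cv2.imwrite("pics/s11c.png",cv2.resize(p[140:320,350:530],None,fx=4,fy=3.3,interpolation=cv2.INTER_CUBIC)[:,:,::-1])
E
```

```text
time_s: 19.72
ee_pos: [0.5157, 0.2933, 0.3045]
tcp_rot: [-3.115, -0.048, 0.081]
wrist_force: [-0.5, -0.1, -0.1]
finger_gap: 0.0636
```

View pics/s11.png

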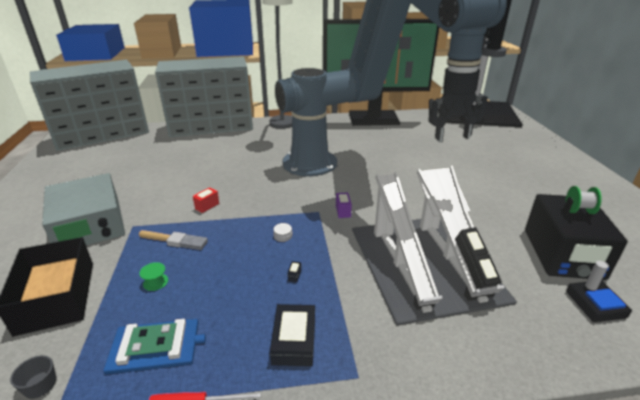

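View pics/s11c.png

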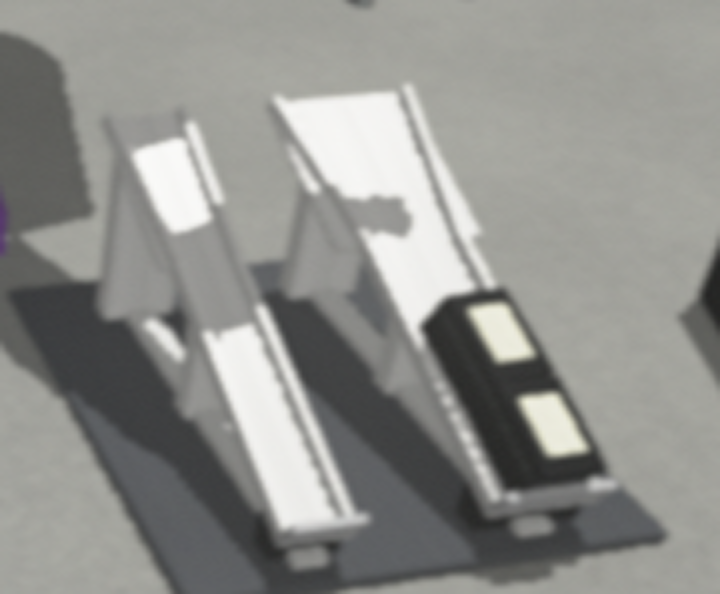

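Both cases stand upright in line, labels up (scene px 476,240 and 487,268). A quick numeric check of contact and settling, then hand in.

```bash
python3 - <<'E'
from h import *
for n,box in (("scene",(225,300,455,505)),("top",(90,165,180,222))):
    p,d=robot.get_image(n);C=cloud(n,d);a,b,c,e=box
    m=np.zeros((400,640),np.uint8);m[a:b,c:e]=(p[a:b,c:e].min(2)>150)
    # near dark: height over lane plane ~50mm
    k=np.load("k.npy");nn=np.array([-k[0],-k[1],1]);nn/=np.linalg.norm(nn)
    hh=(C-np.array([0,0,k[2]]))@nn;m&=((hh>.035)&(hh<.065)).astype(np.uint8)
    N,l,st,ce=cv2.connectedComponentsWithStats(m)
    Q=[]
    for i in range(1,N):
        if st[i,4]>20: q=np.median(C[l==i],0);Q.append(q);print(n,np.round(ce[i]),st[i,4],np.round(q,3),"h",round(float(np.median(hh[l==i])),4))
    if len(Q)==2: print("spacing",np.linalg.norm(Q[0]-Q[1]))
E
```

```text
scene [475. 240.] 166 [0.688 0.308 0.133] h 0.0517
scene [488. 268.] 188 [0.752 0.315 0.103] h 0.0519
spacing 0.07082199568090929
top [199.  97.] 89 [0.748 0.314 0.103] h 0.05
top [198. 116.] 99 [0.686 0.307 0.131] h 0.0506
spacing 0.06945303288736
```

```bash
python3 -c "
from workcell import robot
print(robot.job_done())"
```

```text
the job is handed in; nothing more can be done
None
```

Both matching cases are in the wide lane, lengthwise and upright. The first rests against the stop and the second against the first. I handed the job in shortly after 19.7 s on the robot's clock.

- **Placing:** Each case was pressed lightly at the loading place so it pivoted in the grip toward the 25° floor (about 23° and 21° at release). It was then let go and slid down by itself.
- **Final checks:** The two labels are 69–71 mm apart (a case is 70 mm long), and both tops are 50–52 mm above the lane floor. The gripper was open and clear of the rack, and the small case was left untouched.
- **Forces:** The highest wrist force I read was about 13 N, well under the 120 N limit.
- **What went off plan:**
  - The arm drifted sideways while descending to the first case and nudged it about 4 mm on the mat before gripping.
  - The tool tilted up to about 6.6° (0.115 rad) while pressing.
  - The first case was released about 15 mm downhill of the loading place.
  - One pitch reading of the second case was wrong (−14°), probably from a partly hidden label. I discarded it and measured again.

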